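Fish a brass ring out of the drip gutter with a bent rod

TASK

Take the bent rod from its stand and fish the brass ring out of the gutter between the grass trays, drawing it onto the middle of the wide blue metal apron before the gap, without the gripper touching the ring. Slide the rod lightly: gutter, cover and apron are flimsy, and the apron rises at a slope you must feel out. Leave the ring lying flat there, hang the rod back as it was, and leave the bottle and loose pots alone.

Things in the scene. Friction and masses are not known exactly. Their poses are not given: they have to be found in the camera images.
- trays: Fixed pair of black trays with grass pots, a 36 mm wide gap between them (the gutter). Origin: on the bench at the middle of the gap's mouth; x points into the gap, away from the robot, z up. Each tray is 170 long (x = 0 to 170), 90 wide, 66 high, grass to 95. The white metal floor in the gap is flat, 12 above the bench, from x = 85 to the end plate at 170
- floor_edge (a point): Middle of the flat floor's front edge (trays x = 85, z = 12). From here the blue metal apron runs on without a step towards the robot, rising at a constant, unmeasured slope of 1 to 12 degrees; it stays put. It is 34 wide in the gap, 100 wide outside it, reaching trays x = -88, with a 4 to 5 mm rim. Rigid: over 15 N of the rod on apron, floor, trays or cover bends them
- cover_edge (a point): Middle of the front edge of the clear cover strip's underside (trays x = 70, z = 66). The strip is 3 thick and covers the gap from x = 70 to 170; nearer the mouth the gap is open above
- ring: The brass ring, lying flat: outer diameter 30, bore 16, 6 thick, about 30 g. Origin: centre of its underside, z its axis. It starts on the flat gutter floor under the clear cover, its centre 102 to 118 mm inside the mouth
- rod: Bent rod, about 150 g, hanging upright in the stand. Origin: centre of the underside of its orange flange (30 x 30, 6 thick), z up. An orange grip 18 x 18 rises from z = 6 to 78. A rigid steel rod of 6 mm diameter runs straight down to z = -97, bends to run 65 mm along +x, then bends down to the tip, which ends 25 mm below the level part's underside
- grip (a point): Middle of the rod's square grip, at z = 45 mm in the rod's frame
- tip (a point): Lowest point of the rod's downturned, rounded tip (6 mm diameter), at x = 65, y = 0, z = -125 mm in the rod's frame
- stand: Fixed green stand, left or right of the trays, with a two-pronged aluminium fork on top. Origin: on the bench under the seat; x towards the fork's open end. Prongs from x = -50 to 20, 14 wide, 10 thick, tops 150 above the bench, slot 12 wide between; green post at x = -55 to -35. Base 90 x 90, 12 high, x = -75 to 15
- seat (a point): Point on top of the fork, in the slot's middle, where the rod's origin lies when it hangs: flange on the prongs, rod in the slot, bent foot pointing along the stand's +x. The rod comes out by raising it a few mm and moving it along +x by 40 mm or more; it goes back the same way
- spray: White bottle with a blue cap, 60 diameter, 170 high, loose; origin centre of its underside. Leave alone
- pot_a: Loose black pot of grass, 66 square, 58 high and grass to 85; origin centre of its underside. Leave alone
- pot_b: Loose black pot of grass like the other; origin centre of its underside. Leave alone
Mind the look-alikes: they are no part of the job. There is more than one size of the rod; the job needs the middle-sized. There is more than one size of the stand; the job needs the smaller.

How it is judged:
By the outcome, as a careful person would: the job done as asked, in the order asked, and still so for the second after the job is handed in, with the robot touching nothing.
It also fails if it takes over 72 s, if anything falls off the work surface, if the arm or the gripper's body presses on something with over 40 N, if the wrist force passes 120 N, or if a joint passes its speed limit or range.

ROBOT

A 6-joint arm with a two-finger parallel gripper is mounted at the origin on the work surface. World frame = base frame: x ahead of the robot, y to its left, z up, the work surface at z = 0. Lengths are in mm, angles in rad, forces in N, time in s.
With the tool pointing down it reaches from about 400 to 825 mm from the base axis. Payload 7 kg.
Tool frame: the origin (TCP) lies on the centre line of the jaws, within the pads' length; the fingertips stand 8 mm ahead of it and the grasp point (between the pads) lies 11 mm behind it (env.finger_overhang is the distance from the TCP to the fingertips, in mm); z points along the fingers, x is the direction in which the jaws open and shut, and the axes are right-handed (so a half turn about z gives the same grasp; the last joint's range is limited). The gripper opens to 88 mm and grips with 3 to 60 N. Pads are 19 mm wide; open, the fingers measure 130 mm over their backs; the gripper's body (78 mm by 193 mm) begins 47 mm behind the grasp point.
Start: joints at [1.482, 0.359, 0.012, 0, -1.224, -0.288], TCP at [248.371, 627.62, 234.561] pointing down, gripper open.
Joint ranges: [-3.07, 3.07], [-1.43, 2.12], [-1.02, 1.25], [-3.03, 1.67], [-3.05, -0], [-3.03, 3.03]. Speed limits (rad/s): [2.39, 2.39, 3.01, 3.14, 3.14, 3.14].

INTERFACE

Orientations are given as a unit quaternion [x, y, z, w].
In Python, from bench import env gives the robot as it stands.
- The arm moves only by the tool move_arm, never from a script. Its arguments are lists of equal length, an entry for each row: "delta_rot": the turn, a rotation vector about the tool's x, y, z in units of 45 degrees (1.0 is 45 degrees), a list of three; "delta_pos": the shift along the tool's x, y, z in units of 0.1 m (1.0 is 0.1 m), a list of three; "claw": the opening, from 0 (shut) to 1 (fully open). A call has 1 to 8 rows; each row is the pose to reach, as a shift and turn from the pose commanded when the call began, along the tool's axes at that moment; what a row does not reach only later rows make up. A row lasts 1/10 s, in which the tool goes at most 50 mm and 8.59 degrees, less where a joint would pass 70% of its speed; a pose out of reach is approached as far as the arm can. A call with a number of a shift or a turn outside -1 to 1 is refused whole. A call with a gripper value outside its range is refused whole. The fingers move at their own pace and stop on an object; "newtons" is the grip in N (left out, the last holds). Time passes only in rows, so rows that repeat a pose let the fingers close. It gives the time, the measured TCP pose, the force and the opening at its end, in the units of the state.
- env.observe(): the state, without advancing time (a new reading comes with each control period).
- env.get_image(name): name is "scene" or "top" or "wrist"; returns the picture (400x640x3 uint8, red, green, blue); there is no depth.
- env.get_calibration(name): a dict with "K" (3x3 intrinsics, pixels), "rvec" (rotation vector, rad) and "tvec" (3), from world to camera coordinates, as OpenCV has them. Camera axes: x right, y down, z forward; pixel columns grow to the right and rows downward; lengths in mm; the calibration is good to about 2 mm. A picture is of the moment at which its call begins: read the wrist's pose just before it. get_calibration takes no time and is no camera call; for the wrist camera it gives the pose at the moment of the call.
- env.job_done(): hands the job in, once; it reports no verdict.
The state is a dict: "t": time; "joints": joint angles; "qd": joint speeds; "tau": joint torques, N m; "tool_pos": TCP position; "ee_rot": TCP orientation; "force": force on the tool from outside, world axes, zero at the start; "torque": the same for the moment, N m; "opening": finger opening in mm.
Only numpy, scipy, OpenCV 4.12 (cv2) and the standard library are available. Lean on these libraries where they do the work, as an engineer would, in place of code of your own. Each camera call takes 0.05 s, during which the arm holds its last target. There are 200 camera calls.

## Working session

There is one attempt and no reset: what is moved stays moved. The work goes in short steps, Python scripts to look and compute and a tool call to move; the robot and the scene stay as the last step left them, time stands still between calls to the robot, and variables do not carry over. Pictures are saved under pics/ and viewed, about 8 in all and at most 12, crops included, and the job is handed in when it is done.

Besides the shell and the picture viewer there is one more tool, called after "Emit:" by a JSON object that holds its "op" and its "data", one argument or row to a line. move_arm: Moves the arm, as the interface text tells. Shifts and turns lie within -1 to 1; 1 stands for 0.1 m of shift or 45 degrees of turn. Its arguments: {"type":"object","properties":{"delta_rot":{"type":"array","items":{"type":"array","items":{"type":"number","minimum":-1,"maximum":1}}},"delta_pos":{"type":"array","items":{"type":"array","items":{"type":"number","minimum":-1,"maximum":1}}},"claw":{"type":"array","items":{"type":"number"}},"newtons":{"type":"number"}},"required":["delta_rot","delta_pos","claw"]}

```bash
mkdir -p pics; ls; cat > h.py <<'E'
import numpy as np, cv2
from bench import env
def save(n,name):
    im=env.get_image(n); cv2.imwrite(f'pics/{name}.png',im[:,:,::-1]); return im
def cam(n):
    c=env.get_calibration(n); R=cv2.Rodrigues(np.array(c['rvec'],float))[0]; return np.array(c['K'],float),R,np.array(c['tvec'],float).ravel()
def ray(n,uv,z,c=None):
    K,R,t=c or cam(n); d=R.T@np.linalg.inv(K)@np.array([uv[0],uv[1],1.]); o=-R.T@t
    return o+d*(z-o[2])/d[2]
def proj(n,P,c=None):
    K,R,t=c or cam(n); p=K@(R@np.array(P,float)+t); return p[:2]/p[2]
E
python3 - <<'E'
from h import *
a=save('scene','s0');b=save('top','t0')
np.save('scene0.npy',a);np.save('top0.npy',b)
for n in('scene','top','wrist'):
    K,R,t=cam(n);print(n,K[0,0],(-R.T@t).round(),R[2].round(2))
o=env.observe();print({k:np.round(v,3).tolist() for k,v in o.items()},env.finger_overhang)
E
```

```text
pics
scene 365.84252197119383 [ 920. -586.  870.] [-0.48  0.52 -0.71]
top 494.032939655805 [ 146.  -83. 1748.] [ 0.18  0.01 -0.98]
wrist 330.34680418289156 [311. 603. 383.] [-0.24  0.09 -0.97]
{'t': 0.1, 'joints': [1.482, 0.359, 0.011, -0.0, -1.224, -0.288], 'qd': [0.001, -0.004, 0.002, 0.001, -0.001, 0.001], 'tau': [-0.002, -58.416, 29.375, 7.016, 0.01, -0.0], 'tool_pos': [248.209, 627.255, 233.714], 'ee_rot': [-0.562, 0.827, -0.0, -0.001], 'force': [0.228, -0.682, 0.294], 'torque': [-0.009, 0.006, 0.059], 'opening': 87.759} 8.0
```

View pics/s0.png

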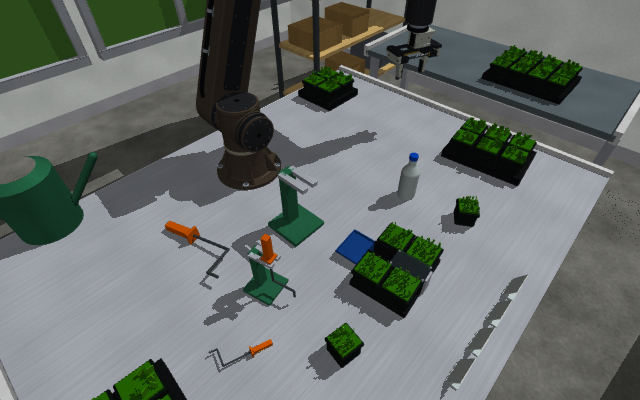

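View pics/t0.png

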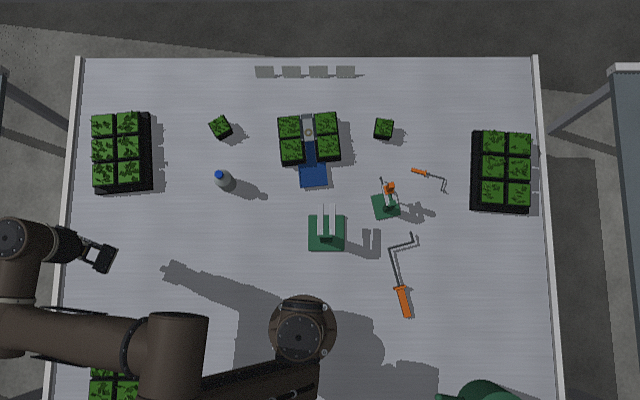

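The scene image shows the rod hanging in the small stand at (265,255) and the trays at (395,265). In the top image the trays are at (310,140), the ring at about (308,131), the apron at (313,175) and the stand at (386,205).

```bash
python3 - <<'E'
from h import *
b=np.load('top0.npy')[100:225,265:430,::-1]
cv2.imwrite('pics/t0c.png',cv2.resize(b,None,fx=4.8,fy=4.8,interpolation=cv2.INTER_CUBIC))
a=np.load('scene0.npy')[210:320,230:450,::-1]
cv2.imwrite('pics/s0c.png',cv2.resize(a,None,fx=3.6,fy=3.6,interpolation=cv2.INTER_CUBIC))
E
```

```text
(no output)
```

View pics/t0c.png

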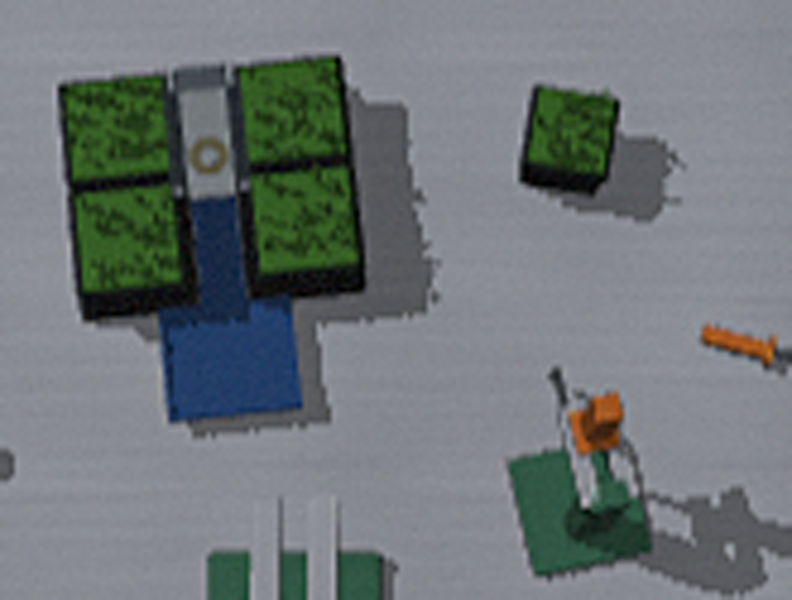

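View pics/s0c.png

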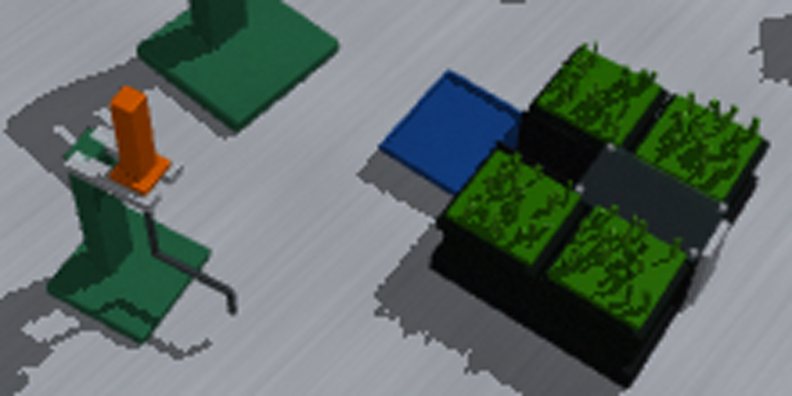

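```bash
python3 - <<'E'
from h import *
T=lambda u,v,z:ray('top',(265+(u+.5)/4.8-.5,100+(v+.5)/4.8-.5),z)
S=lambda u,v,z:ray('scene',(230+(u+.5)/3.6-.5,210+(v+.5)/3.6-.5),z)
def p(n,x):print(n,x.round(1))
p('FL',T(88,320,0));p('FR',T(364,293,0));p('edgeL',T(191,198,12));p('edgeR',T(244,196,12));p('ring',T(208,155,18))
p('endplL',T(172,88,66));
for z in(15,30,45):p('apronL',T(170,422,z));p('apronR',T(301,408,z)); p('S apr near',S(380,150,z));p('S apr far',S(448,72,z))
p('S tray FRbottom',S(433,267,0));p('S tray BR bottom',S(627,386,0))
p('base FL',T(510,462,12));p('BL',T(537,576,12));p('BR',T(652,550,12))
p('S base',S(48,288,12));p('',S(142,342,12));p('',S(210,250,12))
p('gripT top',T(607,402,228));p('S',S(128,94,228))
p('prong end T',T(572,405,150));
p('tip T',T(556,370,30));p('tipS',S(234,312,25))
p('bigstand',T(370,590,12)); 
E
```

```text
FL [572.4  75.7   0. ]
FR [ 593.4 -133.5    0. ]
edgeL [664.6  -2.2  12. ]
edgeR [666.2 -42.4  12. ]
ring [696.7 -15.1  18. ]
endplL [733.2  10.1  66. ]
apronL [490.6  11.9  15. ]
apronR [501.3 -85.7  15. ]
S apr near [499.5 -82.2  15. ]
S apr far [487.2  19.7  15. ]
apronL [487.6  11.1  30. ]
apronR [498.2 -85.7  30. ]
S apr near [506.8 -91.1  30. ]
S apr far [494.8   9.1  30. ]
apronL [484.6  10.3  45. ]
apronR [495.1 -85.7  45. ]
S apr near [514.2 -99.9  45. ]
S apr far [502.4  -1.6  45. ]
S tray FRbottom [ 595.8 -129.8    0. ]
S tray BR bottom [ 760.2 -111.9    0. ]
base FL [ 461. -241.   12.]
BL [ 375.6 -259.6   12. ]
BR [ 395.1 -344.7   12. ]
S base [ 400.8 -344.1   12. ]
 [ 486.  -326.3   12. ]
 [ 465.5 -239.6   12. ]
gripT top [ 461.6 -285.3  228. ]
S [ 457.5 -282.4  228. ]
prong end T [ 475.7 -271.6  150. ]
tip T [ 527.  -274.5   30. ]
tipS [ 523.4 -269.3   25. ]
bigstand [ 365.1 -136.6   12. ]
```

```bash
cat >> h.py <<'E'
def plan(p,yaw,tp,tyaw,n):
    """split into n calls; tool down, yaw = world angle (deg) of tool x"""
    p=np.array(p,float); tp=np.array(tp,float)
    for i in range(n):
        c,s=np.cos(np.radians(yaw)),np.sin(np.radians(yaw)); R=np.array([[c,s,0],[s,-c,0],[0,0,-1]])
        d=np.round(R.T@(tp-p)/(n-i)/100,3); r=round(-(tyaw-yaw)/(n-i)/45,3)
        p=p+R@d*100; yaw-=r*45
        print('pos',d.tolist(),'rotz',r,'rows',max(np.linalg.norm(d)*2,abs(r)*45/8.59).round(1),'->',p.round(1),round(yaw,1))
def state():
    o=env.observe(); 
    from scipy.spatial.transform import Rotation as Q
    R=Q.from_quat(o['ee_rot']).as_matrix(); yaw=np.degrees(np.arctan2(R[1,0],R[0,0]))
    print('t',round(o['t'],2),'pos',np.round(o['tool_pos'],1),'yaw',yaw.round(2),'z',R[:,2].round(3),'F',np.round(o['force'],1),'T',np.round(o['torque'],2),'open',round(o['opening'],1),'j',np.round(o['joints'],2))
    return np.array(o['tool_pos']),yaw
E
python3 - <<'E'
from h import *
p,y=state()
plan([248.4,627.6,234.6],y,[490,-20,340],-257.5,6)
# big stand prong height: triangulate prong tips top vs scene
T=lambda u,v,z:ray('top',(265+(u+.5)/4.8-.5,100+(v+.5)/4.8-.5),z)
for z in(150,190,220,250):print(z,T(265,497,z).round(),T(322,495,z).round(),ray('scene',(315,184),z).round(),ray('scene',(292,168),z).round())
E
```

```text
t 0.1 pos [248.2 627.3 233.7] yaw -111.59 z [-0.    -0.001 -1.   ] F [ 0.2 -0.7  0.3] T [-0.01  0.01  0.06] open 87.8 j [ 1.48  0.36  0.01 -0.   -1.22 -0.29]
pos [0.855, -0.772, -0.176] rotz 0.54 rows 2.8 -> [288.7 519.7 252.2] -135.9
pos [0.462, -1.055, -0.176] rotz 0.54 rows 2.8 -> [329.  411.8 269.8] -160.2
pos [-0.013, -1.152, -0.175] rotz 0.541 rows 2.8 -> [369.2 303.8 287.3] -184.5
pos [-0.487, -1.044, -0.176] rotz 0.54 rows 2.8 -> [409.5 195.9 304.9] -208.8
pos [-0.873, -0.751, -0.175] rotz 0.541 rows 2.8 -> [449.8  88.  322.4] -233.2
pos [-1.106, -0.325, -0.176] rotz 0.54 rows 2.8 -> [490. -20. 340.] -257.5
150 [412. -61. 150.] [ 413. -100.  150.] [359. -17. 150.] [256. -11. 150.]
190 [405. -62. 190.] [406. -99. 190.] [390. -48. 190.] [293. -43. 190.]
220 [400. -62. 220.] [401. -99. 220.] [414. -72. 220.] [321. -67. 220.]
250 [395. -62. 250.] [396. -99. 250.] [437. -96. 250.] [348. -91. 250.]
```

```bash
python3 - <<'E'
from h import *
plan([248.4,627.6,234.6],-111.59,[490,-20,340],-257.5,7)
E
```

```text
Traceback (most recent call last):
  File "h.py", line 19, in plan
    print('pos',d.tolist(),'rotz',r,'rows',max(np.linalg.norm(d)*2,abs(r)*45/8.59).round(1),'->',p.round(1),round(yaw,1))
                                           ^^^^^^^^^^^^^^^^^^^^^^^^^^^^^^^^^^^^^^^^^^^^^
AttributeError: 'float' object has no attribute 'round'
```

```bash
sed -i 's/max(np.linalg.norm(d)\*2,abs(r)\*45\/8.59).round(1)/round(max(float(np.linalg.norm(d))*2,abs(r)*45\/8.59),1)/' h.py; python3 - <<'E'
from h import *
plan([248.4,627.6,234.6],-111.59,[490,-20,340],-257.5,7)
E
```

```text
pos [0.733, -0.661, -0.151] rotz 0.463 rows 2.4 -> [282.9 535.1 249.7] -132.4
pos [0.45, -0.879, -0.151] rotz 0.463 rows 2.4 -> [317.4 442.6 264.8] -153.3
pos [0.108, -0.982, -0.15] rotz 0.463 rows 2.4 -> [352.  350.  279.8] -174.1
pos [-0.248, -0.956, -0.15] rotz 0.463 rows 2.4 -> [386.5 257.5 294.8] -194.9
pos [-0.572, -0.805, -0.151] rotz 0.463 rows 2.4 -> [421.  165.  309.9] -215.8
pos [-0.821, -0.549, -0.15] rotz 0.464 rows 2.4 -> [455.5  72.5 324.9] -236.6
pos [-0.962, -0.22, -0.151] rotz 0.463 rows 2.4 -> [490. -20. 340.] -257.5
```

Emit:
{"op": "move_arm", "data": {
  "delta_rot": [
    [0,0,0.463],
    [0,0,0.463],
    [0,0,0.463],
    [0,0,0.463]
  ],
  "delta_pos": [
    [0.733,-0.661,-0.151],
    [0.733,-0.661,-0.151],
    [0.733,-0.661,-0.151],
    [0.733,-0.661,-0.151]
  ],
  "claw": [1,1,1,1]
}}

```text
t: 0.5
tool_pos: [283.4, 534.3, 250.3]
ee_rot: [-0.402, 0.915, 0.0, 0.0]
force: [-0.8, 1.0, -0.4]
opening: 87.5
```

Emit:
{"op": "move_arm", "data": {
  "delta_rot": [
    [0,0,0.463],
    [0,0,0.463],
    [0,0,0.463],
    [0,0,0.463]
  ],
  "delta_pos": [
    [0.45,-0.879,-0.151],
    [0.45,-0.879,-0.151],
    [0.45,-0.879,-0.151],
    [0.45,-0.879,-0.151]
  ],
  "claw": [1,1,1,1]
}}

```text
t: 0.9
tool_pos: [317.6, 442.5, 265.0]
ee_rot: [-0.231, 0.973, 0.0, 0.0]
force: [-0.5, -0.2, -0.2]
opening: 87.8
```

Emit:
{"op": "move_arm", "data": {
  "delta_rot": [
    [0,0,0.463],
    [0,0,0.463],
    [0,0,0.463],
    [0,0,0.463]
  ],
  "delta_pos": [
    [0.108,-0.982,-0.15],
    [0.108,-0.982,-0.15],
    [0.108,-0.982,-0.15],
    [0.108,-0.982,-0.15]
  ],
  "claw": [1,1,1,1]
}}

```text
t: 1.3
tool_pos: [352.1, 350.4, 279.7]
ee_rot: [-0.052, 0.999, 0.0, -0.0]
force: [-0.3, 0.2, 0.4]
opening: 87.4
```

Emit:
{"op": "move_arm", "data": {
  "delta_rot": [
    [0,0,0.463],
    [0,0,0.463],
    [0,0,0.463],
    [0,0,0.463]
  ],
  "delta_pos": [
    [-0.248,-0.956,-0.15],
    [-0.248,-0.956,-0.15],
    [-0.248,-0.956,-0.15],
    [-0.248,-0.956,-0.15]
  ],
  "claw": [1,1,1,1]
}}

```text
t: 1.7
tool_pos: [386.7, 258.1, 294.5]
ee_rot: [0.129, 0.992, -0.0, -0.0]
force: [0.3, 1.0, 0.1]
opening: 88.3
```

Emit:
{"op": "move_arm", "data": {
  "delta_rot": [
    [0,0,0.463],
    [0,0,0.463],
    [0,0,0.463],
    [0,0,0.463]
  ],
  "delta_pos": [
    [-0.572,-0.805,-0.151],
    [-0.572,-0.805,-0.151],
    [-0.572,-0.805,-0.151],
    [-0.572,-0.805,-0.151]
  ],
  "claw": [1,1,1,1]
}}

```text
t: 2.1
tool_pos: [421.4, 165.6, 309.4]
ee_rot: [0.306, 0.952, -0.0, -0.0]
force: [-0.8, 0.7, -0.5]
opening: 87.6
```

Emit:
{"op": "move_arm", "data": {
  "delta_rot": [
    [0,0,0.463],
    [0,0,0.463],
    [0,0,0.463],
    [0,0,0.463]
  ],
  "delta_pos": [
    [-0.821,-0.549,-0.15],
    [-0.821,-0.549,-0.15],
    [-0.821,-0.549,-0.15],
    [-0.821,-0.549,-0.15]
  ],
  "claw": [1,1,1,1]
}}

```text
t: 2.5
tool_pos: [455.9, 73.2, 324.2]
ee_rot: [0.472, 0.881, -0.0, -0.0]
force: [0.0, -0.3, -0.2]
opening: 87.7
```

Emit:
{"op": "move_arm", "data": {
  "delta_rot": [
    [0,0,0.463],
    [0,0,0.463],
    [0,0,0.463],
    [0,0,0.463],
    [0,0,0.463]
  ],
  "delta_pos": [
    [-0.962,-0.22,-0.151],
    [-0.962,-0.22,-0.151],
    [-0.962,-0.22,-0.151],
    [-0.962,-0.22,-0.151],
    [-0.962,-0.22,-0.151]
  ],
  "claw": [1,1,1,1,1]
}}

```text
t: 3.0
tool_pos: [490.1, -18.2, 339.3]
ee_rot: [0.623, 0.783, -0.0, -0.0]
force: [-0.7, -0.4, -0.1]
opening: 87.2
```

```bash
python3 - <<'E'
from h import *
import pickle
p,y=state(); c=cam('wrist'); pickle.dump(c,open('c1.pkl','wb'))
a=save('wrist','w1'); np.save('w1.npy',a)
print((-c[1].T@c[2]).round(), c[1][2].round(2))
for P in([583,-29,66],[667,-21,12],[460,-286,150],[697,-15,18]):print(proj('wrist',P,c).round())
E
```

```text
t 3.0 pos [490.1 -18.2 339.3] yaw 103.0 z [-0.001 -0.    -1.   ] F [-0.7 -0.4 -0.1] T [ 0.09 -0.13  0.  ] open 87.2 j [ 0.36 -0.   -0.2  -0.   -1.37 -1.71]
[424. -33. 489.] [ 0.25  0.06 -0.97]
[297. 229.]
[294. 267.]
[60. 88.]
[293. 287.]
```

View pics/w1.png

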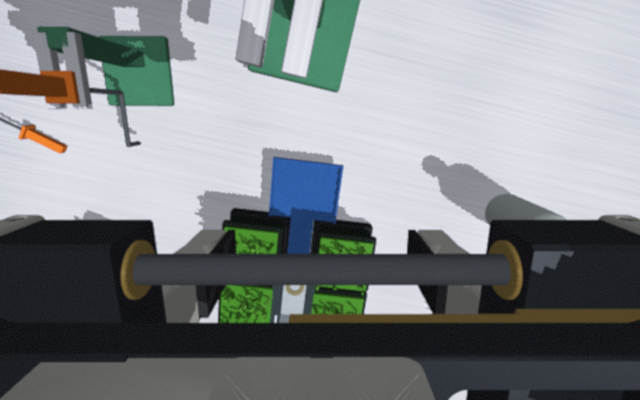

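```bash
python3 - <<'E'
from h import *
a=np.load('w1.npy')
cv2.imwrite('pics/w1c.png',cv2.resize(a[140:330,215:385,::-1],None,fx=3.1,fy=3.1,interpolation=cv2.INTER_CUBIC))
cv2.imwrite('pics/w1d.png',cv2.resize(a[20:160,0:190,::-1],None,fx=4.2,fy=4.2,interpolation=cv2.INTER_CUBIC))
i=cv2.resize(a[20:160,0:190,::-1],(430,589//1),interpolation=cv2.INTER_CUBIC)
x=cv2.resize(a[20:160,0:150,::-1],None,fx=1.7,fy=1.7,interpolation=cv2.INTER_CUBIC)
y=cv2.resize(a[140:330,215:385,::-1],None,fx=3.1,fy=3.1,interpolation=cv2.INTER_CUBIC)
W=np.zeros((max(x.shape[0],y.shape[0]),x.shape[1]+y.shape[1],3),np.uint8);W[:x.shape[0],:x.shape[1]]=x;W[:y.shape[0],x.shape[1]:]=y
cv2.imwrite('pics/w1e.png',W);print(W.shape,x.shape)
E
```

```text
(589, 782, 3) (238, 255, 3)
```

View pics/w1e.png

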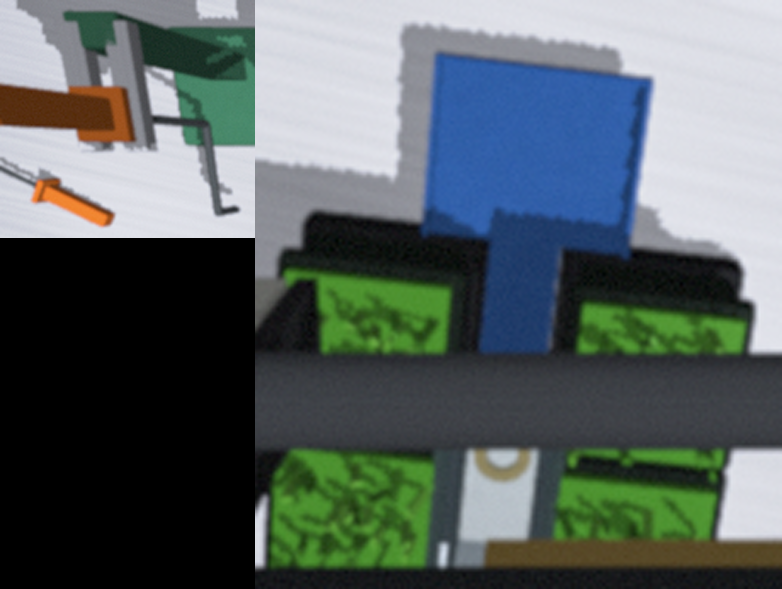

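```bash
python3 - <<'E'
from h import *
import pickle
c=pickle.load(open('c1.pkl','rb'))
W=lambda X,Y,z:ray('w',(215+(X-255+.5)/3.1-.5,140+(Y+.5)/3.1-.5),z,c)
V=lambda X,Y,z:ray('w',((X+.5)/1.7-.5,20+(Y+.5)/1.7-.5),z,c)
for n,q in dict(FRbot=(306,213,0),FLbot=(741,262,0),FRtop=(285,255,66),FLtop=(752,305,66),ringc=(502,453,18),blL=(480,350,12),blR=(547,350,12),fl540a=(457,540,12),fl540b=(531,540,12),apA=(437,52,22),apB=(652,79,22),mouthR=(490,235,18),mouthL=(562,247,18)).items():print(n,W(*q).round(1))
for n,q in dict(flangeA=(134,141,150),flangeB=(127,88,150),flC=(80,141,150),foottip=(222,212,25),prR=(155,145,150)).items():print(n,V(*q).round(1))
E
```

```text
FRbot [ 597.4 -135.     0. ]
FLbot [573.7  82.9  -0. ]
FRtop [ 594.9 -127.1   66. ]
FLtop [571.8  77.3  66. ]
ringc [695.2 -13.5  18. ]
blL [644.7 -35.8  12. ]
blR [637.1  -2.9  12. ]
fl540a [754.2 -26.   12. ]
fl540b [745.4  12.3  12. ]
apA [500.2 -84.2  22. ]
apB [490.3  14.5  22. ]
mouthR [582. -43.  18.]
mouthL [580.2  -7.8  18. ]
flangeA [ 470.4 -267.3  150. ]
flangeB [ 441.9 -272.5  150. ]
flC [ 477.4 -297.8  150. ]
foottip [ 528.1 -281.1   25. ]
prR [ 469.9 -255.3  150. ]
```

```bash
python3 - <<'E'
from h import *
state()
plan([490,-20,340],102.5,[460,-285.7,290],102.3,3)
E
```

```text
t 3.05 pos [490.  -18.1 339.5] yaw 102.97 z [-0.001 -0.    -1.   ] F [ 0.   0.1 -1.5] T [ 0.11 -0.13  0.03] open 87.9 j [ 0.36 -0.01 -0.2  -0.   -1.37 -1.71]
pos [-0.843, -0.289, 0.167] rotz 0.001 rows 1.8 -> [ 480.  -108.6  323.3] 102.5
pos [-0.843, -0.289, 0.167] rotz 0.002 rows 1.8 -> [ 470.  -197.1  306.6] 102.4
pos [-0.844, -0.287, 0.166] rotz 0.001 rows 1.8 -> [ 460.  -285.7  290. ] 102.3
```

Emit:
{"op": "move_arm", "data": {
  "delta_rot": [
    [0,0,0],
    [0,0,0],
    [0,0,0]
  ],
  "delta_pos": [
    [-0.843,-0.289,0.167],
    [-0.843,-0.289,0.167],
    [-0.843,-0.289,0.167]
  ],
  "claw": [1,1,1]
}}

```text
t: 3.35
tool_pos: [479.2, -109.7, 322.1]
ee_rot: [0.624, 0.781, -0.001, -0.001]
force: [-0.5, 0.0, 0.4]
opening: 87.6
```

Emit:
{"op": "move_arm", "data": {
  "delta_rot": [
    [0,0,0],
    [0,0,0],
    [0,0,0]
  ],
  "delta_pos": [
    [-0.843,-0.289,0.167],
    [-0.843,-0.289,0.167],
    [-0.843,-0.289,0.167]
  ],
  "claw": [1,1,1]
}}

```text
t: 3.65
tool_pos: [469.7, -198.3, 305.3]
ee_rot: [0.625, 0.781, -0.001, -0.001]
force: [-0.5, -0.1, -0.7]
opening: 87.5
```

Emit:
{"op": "move_arm", "data": {
  "delta_rot": [
    [0,0,0],
    [0,0,0],
    [0,0,0],
    [0,0,0],
    [0,0,0]
  ],
  "delta_pos": [
    [-0.843,-0.289,0.167],
    [-0.843,-0.289,0.167],
    [-0.843,-0.289,0.167],
    [-0.843,-0.289,0.167],
    [-0.843,-0.289,0.167]
  ],
  "claw": [1,1,1,1,1]
}}

```text
t: 4.15
tool_pos: [461.2, -284.2, 290.2]
ee_rot: [0.624, 0.781, 0.0, 0.0]
force: [-0.2, 1.7, 0.8]
opening: 87.6
```

```bash
python3 - <<'E'
from h import *
import pickle
p,y=state(); c=cam('wrist'); pickle.dump(c,open('c2.pkl','wb'))
a=save('wrist','w2'); np.save('w2.npy',a)
state()
for P in([460,-286,228],[460,-286,150],[523,-272,25]):print(proj('wrist',P,c).round())
E
```

```text
t 4.15 pos [ 461.2 -284.2  290.2] yaw 102.73 z [ 0.001 -0.    -1.   ] F [-0.2  1.7  0.8] T [ 0.06 -0.15  0.03] open 87.6 j [-0.19  0.11 -0.19 -0.   -1.27 -1.16]
t 4.2 pos [ 461.2 -284.2  290.4] yaw 102.73 z [ 0.001 -0.    -1.   ] F [-0.1  0.  -0. ] T [ 0.04 -0.2  -0.04] open 87.9 j [-0.19  0.11 -0.19 -0.   -1.27 -1.16]
[318. 212.]
[319. 186.]
[319. 213.]
```

View pics/w2.png

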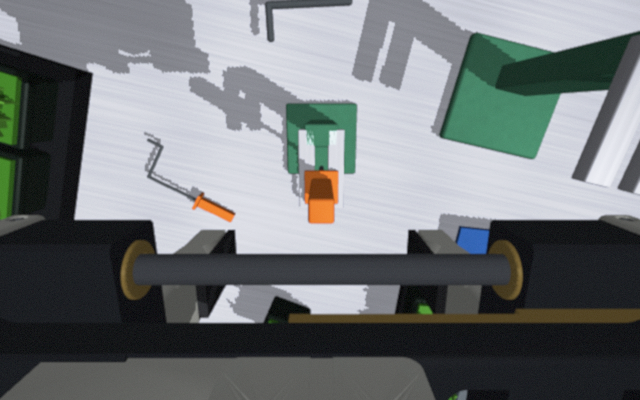

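Grip top is at (321,209), the fork prongs run straight up the image, so the jaws are aligned. Descend and grasp.

Emit:
{"op": "move_arm", "data": {
  "delta_rot": [
    [0,0,0],
    [0,0,0],
    [0,0,0],
    [0,0,0]
  ],
  "delta_pos": [
    [0,-0.02,0.3],
    [0,-0.02,0.6],
    [0,-0.02,0.8],
    [0,-0.02,0.8]
  ],
  "claw": [1,1,1,1]
}}

```text
t: 4.6
tool_pos: [457.5, -284.3, 207.7]
ee_rot: [0.625, 0.781, -0.001, -0.002]
force: [1.4, 0.3, 0.9]
opening: 87.9
```

Emit:
{"op": "move_arm", "data": {
  "delta_rot": [
    [0,0,0],
    [0,0,0],
    [0,0,0]
  ],
  "delta_pos": [
    [0,0,0.15],
    [0,0,0.26],
    [0,0,0.26]
  ],
  "claw": [1,1,1]
}}

```text
t: 4.9
tool_pos: [458.4, -285.4, 183.5]
ee_rot: [0.625, 0.781, -0.0, -0.001]
force: [-0.6, -0.4, -0.2]
opening: 87.8
```

Emit:
{"op": "move_arm", "data": {
  "delta_rot": [
    [0,0,0],
    [0,0,0],
    [0,0,0],
    [0,0,0],
    [0,0,0],
    [0,0,0],
    [0,0,0],
    [0,0,0]
  ],
  "delta_pos": [
    [0,0,0],
    [0,0,0],
    [0,0,0],
    [0,0,0],
    [0,0,0],
    [0,0,0],
    [0,0,0],
    [0,0,0]
  ],
  "claw": [0.3,0.3,0.3,0.2,0.15,0.1,0.1,0.1],
  "newtons": 30
}}

```text
t: 5.7
tool_pos: [458.5, -286.1, 183.8]
ee_rot: [0.626, 0.78, -0.0, -0.0]
force: [0.3, -0.1, -0.8]
opening: 29.2
```

```bash
python3 - <<'E'
from h import *
state()
E
```

```text
t 5.7 pos [ 458.5 -286.1  183.8] yaw 102.56 z [-0.  0. -1.] F [ 0.3 -0.1 -0.8] T [ 0.07 -0.14 -0.01] open 29.2 j [-0.2   0.18 -0.36  0.   -1.03 -1.16]
```

Emit:
{"op": "move_arm", "data": {
  "delta_rot": [
    [0,0,0],
    [0,0,0],
    [0,0,0],
    [0,0,0],
    [0,0,0]
  ],
  "delta_pos": [
    [0,0,0],
    [0,0,0],
    [0,0,0],
    [0,0,0],
    [0,0,0]
  ],
  "claw": [0.1,0.1,0.1,0.1,0.1],
  "newtons": 45
}}

```text
t: 6.2
tool_pos: [458.5, -286.0, 183.8]
ee_rot: [0.625, 0.78, 0.0, -0.0]
force: [0.2, 0.5, -0.0]
opening: 18.1
```

```bash
python3 - <<'E'
from h import *
state()
E
```

```text
t 6.2 pos [ 458.5 -286.   183.8] yaw 102.57 z [-0.  0. -1.] F [ 0.2  0.5 -0. ] T [ 0.34 -0.02  0.  ] open 18.1 j [-0.19  0.18 -0.36 -0.   -1.03 -1.16]
```

Emit:
{"op": "move_arm", "data": {
  "delta_rot": [
    [0,0,0],
    [0,0,0],
    [0,0,0],
    [0,0,0],
    [0,0,0],
    [0,0,0],
    [0,0,0]
  ],
  "delta_pos": [
    [0,0,-0.04],
    [0,0,-0.08],
    [0,0,-0.08],
    [0,0.2,-0.08],
    [0,0.4,-0.08],
    [0,0.6,-0.08],
    [0,0.6,-0.08]
  ],
  "claw": [0.1,0.1,0.1,0.1,0.1,0.1,0.1]
}}

```text
t: 6.9
tool_pos: [519.7, -272.6, 191.4]
ee_rot: [0.625, 0.781, -0.0, 0.0]
force: [-1.2, 0.4, -1.7]
opening: 18.0
```

Emit:
{"op": "move_arm", "data": {
  "delta_rot": [
    [0,0,0],
    [0,0,0],
    [0,0,0],
    [0,0,0],
    [0,0,0]
  ],
  "delta_pos": [
    [0,0,-0.3],
    [0,0,-0.6],
    [0,0,-0.8],
    [0,0,-0.8],
    [0,0,-0.8]
  ],
  "claw": [0.1,0.1,0.1,0.1,0.1]
}}

```text
t: 7.4
tool_pos: [517.0, -272.8, 271.6]
ee_rot: [0.626, 0.78, 0.0, 0.0]
force: [-1.3, 0.2, -1.8]
opening: 17.8
```

```bash
python3 - <<'E'
from h import *
state()
c=np.radians(102.5); p=np.array([458,-286.1,184])+68*0+np.array([np.sin(c)*60,-np.cos(c)*60,88]);print(p)
# target: rod yaw 5.9, tip above apron x=-50 (trays), TCP= tip-65 along x
x=np.array([.9947,.1028,0]);M=np.array([583.5,-26.5,0])
q=M+x*(-50-65); print(q)
q[2]=260
plan(p,102.5,q,95.9,3)
E
```

```text
t 7.4 pos [ 517.  -272.8  271.6] yaw 102.56 z [ 0.  0. -1.] F [-1.3  0.2 -1.8] T [ 0.11 -0.06 -0.01] open 17.8 j [-0.15  0.19 -0.14 -0.   -1.25 -1.2 ]
[ 516.57776043 -273.11362316  272.        ]
[469.1095 -38.322    0.    ]
pos [0.798, 0.015, 0.04] rotz 0.049 rows 1.6 -> [ 500.8 -194.9  268. ] 100.3
pos [0.798, -0.016, 0.04] rotz 0.049 rows 1.6 -> [ 484.9 -116.7  264. ] 98.1
pos [0.798, -0.046, 0.04] rotz 0.049 rows 1.6 -> [469.2 -38.3 260. ] 95.9
```

Emit:
{"op": "move_arm", "data": {
  "delta_rot": [
    [0,0,0.049],
    [0,0,0.049],
    [0,0,0.049]
  ],
  "delta_pos": [
    [0.4,0.015,0.02],
    [0.798,0.015,0.04],
    [0.798,0.015,0.04]
  ],
  "claw": [0.1,0.1,0.1]
}}

```text
t: 7.7
tool_pos: [499.4, -191.7, 266.3]
ee_rot: [0.64, 0.769, -0.0, -0.001]
force: [0.7, -0.2, -1.6]
opening: 17.6
```

Emit:
{"op": "move_arm", "data": {
  "delta_rot": [
    [0,0,0.049],
    [0,0,0.049],
    [0,0,0.049]
  ],
  "delta_pos": [
    [0.4,-0.016,0.02],
    [0.798,-0.016,0.04],
    [0.798,-0.016,0.04]
  ],
  "claw": [0.1,0.1,0.1]
}}

```text
t: 8.0
tool_pos: [483.9, -113.7, 262.6]
ee_rot: [0.654, 0.756, -0.0, -0.001]
force: [0.1, -0.6, -1.6]
opening: 18.0
```

Emit:
{"op": "move_arm", "data": {
  "delta_rot": [
    [0,0,0.049],
    [0,0,0.049],
    [0,0,0.049],
    [0,0,0.049],
    [0,0,0.049]
  ],
  "delta_pos": [
    [0.4,-0.046,0.02],
    [0.798,-0.046,0.04],
    [0.798,-0.046,0.04],
    [0.798,-0.046,0.04],
    [0.798,-0.046,0.04]
  ],
  "claw": [0.1,0.1,0.1,0.1,0.1]
}}

```text
t: 8.5
tool_pos: [469.3, -38.8, 259.3]
ee_rot: [0.669, 0.743, -0.001, -0.0]
force: [-0.9, -0.6, -1.7]
opening: 17.7
```

```bash
python3 - <<'E'
from h import *
import pickle
state(); c=cam('wrist'); pickle.dump(c,open('c3.pkl','wb'))
a=save('wrist','w3'); np.save('w3.npy',a)
b=save('top','t3');np.save('t3.npy',b)
s=save('scene','s3');np.save('s3.npy',s)
tip=[583.5-50*.9947,-26.5-50*.1028,101]
print([proj('wrist',tip,c).round(),proj('top',tip).round(1),proj('scene',tip).round(1)])
A=cv2.resize(a[100:,150:490],None,fx=1.1,fy=1.1);B=cv2.resize(b[100:200,270:350],None,fx=4,fy=4,interpolation=2)
C=cv2.resize(s[210:310,310:450],None,fx=2.8,fy=2.8,interpolation=2)
W=np.zeros((330+285,max(A.shape[1]+B.shape[1],400),3),np.uint8)
W=np.zeros((600,800,3),np.uint8);W[:B.shape[0],:B.shape[1]]=B[:,:];W[:C.shape[0],400:400+C.shape[1]]=C[:,:400]
A=cv2.resize(a[220:400,200:450],None,fx=1.0,fy=1.0);W[405:405+180,400:650]=A
cv2.imwrite('pics/c3.png',W[:,:,::-1])
E
```

```text
t 8.5 pos [469.3 -38.8 259.3] yaw 95.95 z [-0.001 -0.    -1.   ] F [-0.9 -0.6 -1.7] T [ 0.01 -0.16 -0.05] open 17.7 j [ 0.34 -0.   -0.38  0.   -1.19 -1.8 ]
[array([321., 247.]), array([311.5, 170.2]), array([357.1, 228.3])]
```

View pics/c3.png

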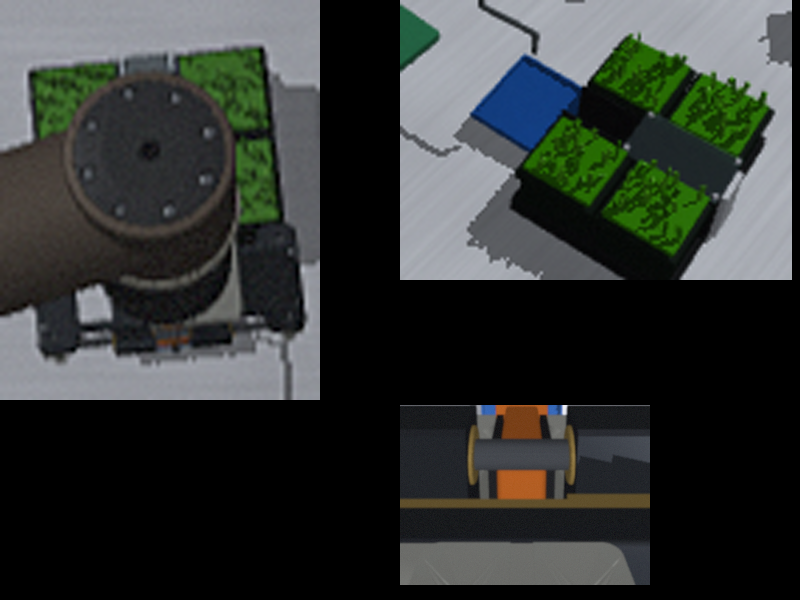

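Emit:
{"op": "move_arm", "data": {
  "delta_rot": [
    [0,0,0],
    [0,0,0],
    [0,0,0],
    [0,0,0],
    [0,0,0]
  ],
  "delta_pos": [
    [0,0,0.3],
    [0,0,0.55],
    [0,0,0.66],
    [0,0,0.69],
    [0,0,0.69]
  ],
  "claw": [0.1,0.1,0.1,0.1,0.1]
}}

```text
t: 9.15
tool_pos: [469.8, -38.6, 191.2]
ee_rot: [0.67, 0.743, -0.0, 0.0]
force: [0.4, -0.0, -1.3]
opening: 17.8
```

```bash
python3 - <<'E'
from h import *
state()
s=save('scene','s4');np.save('s4.npy',s)
tip=[583.5-48*.9947,-26.5-48*.1028,32]
print(proj('scene',tip).round(1))
cv2.imwrite('pics/s4c.png',cv2.resize(s[215:280,320:400,::-1],None,fx=9,fy=9,interpolation=2))
E
```

```text
t 9.15 pos [469.8 -38.6 191.2] yaw 95.93 z [ 0. -0. -1.] F [ 0.4 -0.  -1.3] T [ 0.04 -0.15 -0.03] open 17.8 j [ 0.34  0.05 -0.49  0.   -1.03 -1.8 ]
[356.2 244.2]
```

View pics/s4c.png

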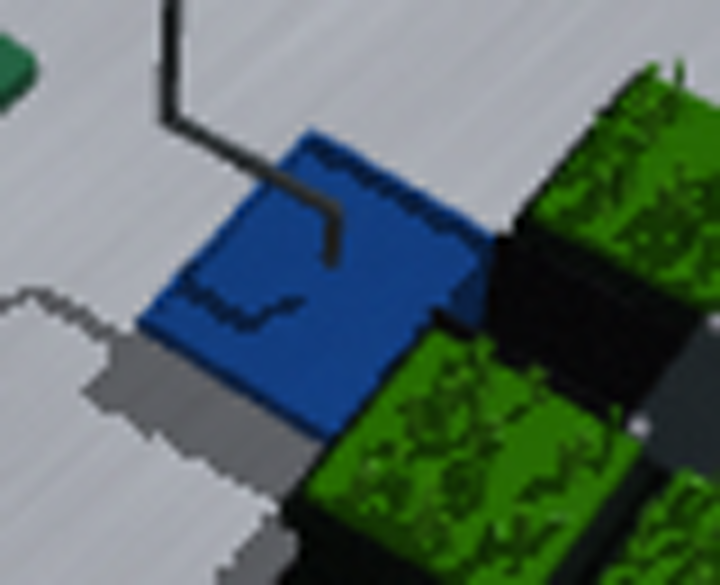

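Tip is seen at (356.6,244.5) in the scene image against the predicted (356.2,244.2), so the grasp model holds. I'll now feel for the apron.

Emit:
{"op": "move_arm", "data": {
  "delta_rot": [
    [0,0,0],
    [0,0,0],
    [0,0,0]
  ],
  "delta_pos": [
    [0,0,0.02],
    [0,0,0.05],
    [0,0,0.05]
  ],
  "claw": [0.1,0.1,0.1]
}}

```text
t: 9.5
tool_pos: [469.3, -38.2, 185.9]
ee_rot: [0.669, 0.743, 0.0, 0.0]
force: [-0.1, 1.2, -1.3]
opening: 17.9
```

Emit:
{"op": "move_arm", "data": {
  "delta_rot": [
    [0,0,0],
    [0,0,0],
    [0,0,0]
  ],
  "delta_pos": [
    [0,0,0.01],
    [0,0,0.02],
    [0,0,0.02]
  ],
  "claw": [0.1,0.1,0.1]
}}

```text
t: 9.8
tool_pos: [469.4, -38.2, 183.8]
ee_rot: [0.669, 0.743, -0.0, -0.0]
force: [-0.9, 0.2, -2.3]
opening: 17.4
```

Emit:
{"op": "move_arm", "data": {
  "delta_rot": [
    [0,0,0],
    [0,0,0],
    [0,0,0]
  ],
  "delta_pos": [
    [0,0,0.01],
    [0,0,0.02],
    [0,0,0.02]
  ],
  "claw": [0.1,0.1,0.1]
}}

```text
t: 10.1
tool_pos: [469.3, -38.3, 181.7]
ee_rot: [0.669, 0.743, -0.0, -0.0]
force: [0.6, -1.0, -1.3]
opening: 17.5
```

Emit:
{"op": "move_arm", "data": {
  "delta_rot": [
    [0,0,0],
    [0,0,0],
    [0,0,0]
  ],
  "delta_pos": [
    [0,0,0.01],
    [0,0,0.015],
    [0,0,0.015]
  ],
  "claw": [0.1,0.1,0.1]
}}

```text
t: 10.4
tool_pos: [469.4, -38.3, 180.3]
ee_rot: [0.669, 0.743, -0.0, -0.0]
force: [-0.7, -0.3, -1.3]
opening: 17.8
```

Emit:
{"op": "move_arm", "data": {
  "delta_rot": [
    [0,0,0],
    [0,0,0],
    [0,0,0]
  ],
  "delta_pos": [
    [0,0,0.005],
    [0,0,0.01],
    [0,0,0.01]
  ],
  "claw": [0.1,0.1,0.1]
}}

```text
t: 10.7
tool_pos: [469.4, -38.3, 179.3]
ee_rot: [0.669, 0.743, -0.0, -0.0]
force: [0.4, 0.2, -1.4]
opening: 18.1
```

Emit:
{"op": "move_arm", "data": {
  "delta_rot": [
    [0,0,0],
    [0,0,0],
    [0,0,0]
  ],
  "delta_pos": [
    [0,0,0.005],
    [0,0,0.01],
    [0,0,0.01]
  ],
  "claw": [0.1,0.1,0.1]
}}

```text
t: 11.0
tool_pos: [469.5, -38.3, 178.6]
ee_rot: [0.669, 0.743, 0.0, 0.0]
force: [-0.3, 1.1, 0.6]
opening: 17.7
```

Emit:
{"op": "move_arm", "data": {
  "delta_rot": [
    [0,0,0],
    [0,0,0],
    [0,0,0]
  ],
  "delta_pos": [
    [0,0,0.003],
    [0,0,0.003],
    [0,0,0.003]
  ],
  "claw": [0.1,0.1,0.1]
}}

```text
t: 11.3
tool_pos: [469.5, -38.3, 178.4]
ee_rot: [0.669, 0.743, 0.0, 0.0]
force: [-2.6, 0.4, 4.8]
opening: 17.8
```

Emit:
{"op": "move_arm", "data": {
  "delta_rot": [
    [0,0,0],
    [0,0,0],
    [0,0,0],
    [0,0,0],
    [0,0,0],
    [0,0,0],
    [0,0,0],
    [0,0,0]
  ],
  "delta_pos": [
    [0,0,-0.1],
    [0,0.2,-0.1],
    [0,0.5,-0.1],
    [0,0.8,-0.1],
    [0,0.93,-0.1],
    [0,0.93,-0.05],
    [0,0.93,0.02],
    [0,0.93,0.02]
  ],
  "claw": [0.1,0.1,0.1,0.1,0.1,0.1,0.1,0.1]
}}

```text
t: 12.1
tool_pos: [560.1, -28.9, 174.7]
ee_rot: [0.67, 0.743, -0.001, -0.001]
force: [-1.1, 0.3, -2.2]
opening: 17.8
```

Emit:
{"op": "move_arm", "data": {
  "delta_rot": [
    [0,0,0],
    [0,0,0],
    [0,0,0]
  ],
  "delta_pos": [
    [0,0,0.003],
    [0,0,0.007],
    [0,0,0.007]
  ],
  "claw": [0.1,0.1,0.1]
}}

```text
t: 12.4
tool_pos: [561.8, -28.6, 175.8]
ee_rot: [0.669, 0.743, 0.0, 0.0]
force: [0.0, -0.2, -1.2]
opening: 18.0
```

Emit:
{"op": "move_arm", "data": {
  "delta_rot": [
    [0,0,0],
    [0,0,0],
    [0,0,0]
  ],
  "delta_pos": [
    [0,0,0.005],
    [0,0,0.01],
    [0,0,0.01]
  ],
  "claw": [0.1,0.1,0.1]
}}

```text
t: 12.7
tool_pos: [561.9, -28.6, 174.4]
ee_rot: [0.669, 0.743, 0.0, -0.0]
force: [-0.7, -0.1, -2.0]
opening: 17.9
```

Emit:
{"op": "move_arm", "data": {
  "delta_rot": [
    [0,0,0],
    [0,0,0],
    [0,0,0]
  ],
  "delta_pos": [
    [0,0,0.003],
    [0,0,0.007],
    [0,0,0.007]
  ],
  "claw": [0.1,0.1,0.1]
}}

```text
t: 13.0
tool_pos: [561.9, -28.6, 173.6]
ee_rot: [0.669, 0.743, -0.0, -0.0]
force: [0.2, -0.3, -1.7]
opening: 18.0
```

Emit:
{"op": "move_arm", "data": {
  "delta_rot": [
    [0,0,0],
    [0,0,0],
    [0,0,0]
  ],
  "delta_pos": [
    [0,0,0.003],
    [0,0,0.006],
    [0,0,0.006]
  ],
  "claw": [0.1,0.1,0.1]
}}

```text
t: 13.3
tool_pos: [561.9, -28.6, 173.1]
ee_rot: [0.669, 0.743, 0.0, 0.0]
force: [-0.5, 0.2, -1.8]
opening: 17.8
```

Emit:
{"op": "move_arm", "data": {
  "delta_rot": [
    [0,0,0],
    [0,0,0],
    [0,0,0]
  ],
  "delta_pos": [
    [0,0,0.003],
    [0,0,0.006],
    [0,0,0.006]
  ],
  "claw": [0.1,0.1,0.1]
}}

```text
t: 13.6
tool_pos: [561.9, -28.7, 172.7]
ee_rot: [0.669, 0.743, 0.0, 0.0]
force: [-1.4, 0.5, 1.5]
opening: 18.2
```

Emit:
{"op": "move_arm", "data": {
  "delta_rot": [
    [0,0,0],
    [0,0,0],
    [0,0,0],
    [0,0,0],
    [0,0,0],
    [0,0,0],
    [0,0,0],
    [0,0,0]
  ],
  "delta_pos": [
    [0,0,-0.11],
    [0,0,-0.11],
    [0,0.2,-0.11],
    [0,0.4,-0.11],
    [0,0.6,-0.11],
    [0,0.68,-0.11],
    [0,0.68,-0.11],
    [0,0.68,-0.11]
  ],
  "claw": [0.1,0.1,0.1,0.1,0.1,0.1,0.1,0.1]
}}

```text
t: 14.4
tool_pos: [628.8, -21.7, 183.1]
ee_rot: [0.67, 0.743, -0.0, -0.0]
force: [0.0, 0.5, -1.8]
opening: 18.3
```

```bash
python3 - <<'E'
from h import *
p,y=state()
d=p[:2]-[583.5,-26.5];x=np.array([.9947,.1028]);print('tip trays x',d@x+67,'lat',d@[-x[1],x[0]])
a=save('wrist','w5'); c=cam('wrist')
for P in([696,-14.3,18],):print(proj('wrist',P,c).round())
cv2.imwrite('pics/w5.png',a[:,:,::-1])
E
```

```text
t 14.4 pos [628.8 -21.7 183.1] yaw 95.94 z [-0.001  0.    -1.   ] F [ 0.   0.5 -1.8] T [ 0.02 -0.13 -0.04] open 18.3 j [ 0.28  0.32 -0.17 -0.   -1.09 -1.74]
tip trays x 112.55617864912827 lat 0.16322691343970508
[321. 247.]
```

View pics/w5.png

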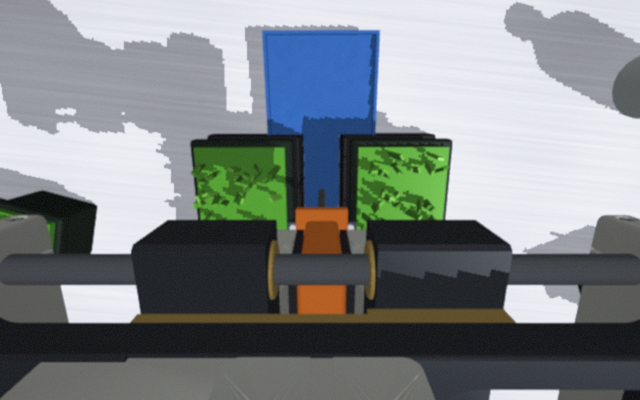

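The gap and the flange are both centred at column 321, so lateral and yaw are good; the gripper hides the ring. I'll lower by feel.

Emit:
{"op": "move_arm", "data": {
  "delta_rot": [
    [0,0,0],
    [0,0,0],
    [0,0,0],
    [0,0,0]
  ],
  "delta_pos": [
    [0,0,0.03],
    [0,0,0.055],
    [0,0,0.06],
    [0,0,0.06]
  ],
  "claw": [0.1,0.1,0.1,0.1]
}}

```text
t: 14.85
tool_pos: [629.3, -21.6, 177.4]
ee_rot: [0.669, 0.743, -0.0, -0.0]
force: [0.6, 0.1, -2.1]
opening: 17.6
```

Emit:
{"op": "move_arm", "data": {
  "delta_rot": [
    [0,0,0],
    [0,0,0],
    [0,0,0],
    [0,0,0]
  ],
  "delta_pos": [
    [0,0,0.005],
    [0,0,0.01],
    [0,0,0.015],
    [0,0,0.015]
  ],
  "claw": [0.1,0.1,0.1,0.1]
}}

```text
t: 15.25
tool_pos: [629.5, -21.6, 175.9]
ee_rot: [0.669, 0.743, -0.0, -0.0]
force: [-0.1, 0.3, -2.3]
opening: 17.5
```

Emit:
{"op": "move_arm", "data": {
  "delta_rot": [
    [0,0,0],
    [0,0,0],
    [0,0,0]
  ],
  "delta_pos": [
    [0,0,0.005],
    [0,0,0.01],
    [0,0,0.01]
  ],
  "claw": [0.1,0.1,0.1]
}}

```text
t: 15.55
tool_pos: [629.5, -21.6, 174.9]
ee_rot: [0.669, 0.743, -0.0, -0.0]
force: [0.2, -0.4, -1.8]
opening: 17.9
```

Emit:
{"op": "move_arm", "data": {
  "delta_rot": [
    [0,0,0],
    [0,0,0],
    [0,0,0]
  ],
  "delta_pos": [
    [0,0,0.005],
    [0,0,0.01],
    [0,0,0.01]
  ],
  "claw": [0.1,0.1,0.1]
}}

```text
t: 15.85
tool_pos: [629.5, -21.6, 173.9]
ee_rot: [0.669, 0.743, -0.0, -0.0]
force: [0.5, 0.1, -2.6]
opening: 17.8
```

Emit:
{"op": "move_arm", "data": {
  "delta_rot": [
    [0,0,0],
    [0,0,0],
    [0,0,0]
  ],
  "delta_pos": [
    [0,0,0.005],
    [0,0,0.01],
    [0,0,0.01]
  ],
  "claw": [0.1,0.1,0.1]
}}

```text
t: 16.15
tool_pos: [629.5, -21.6, 172.9]
ee_rot: [0.669, 0.743, -0.0, -0.0]
force: [-0.8, -0.2, -1.6]
opening: 17.8
```

Emit:
{"op": "move_arm", "data": {
  "delta_rot": [
    [0,0,0],
    [0,0,0],
    [0,0,0],
    [0,0,0],
    [0,0,0],
    [0,0,0],
    [0,0,0],
    [0,0,0]
  ],
  "delta_pos": [
    [0,0,0.01],
    [0,-0.03,0.01],
    [0,-0.06,0.01],
    [0,-0.1,0.01],
    [0,-0.15,0.01],
    [0,-0.2,0.01],
    [0,-0.25,0.01],
    [0,-0.28,0.01]
  ],
  "claw": [0.1,0.1,0.1,0.1,0.1,0.1,0.1,0.1]
}}

```text
t: 16.95
tool_pos: [601.2, -24.5, 172.2]
ee_rot: [0.669, 0.743, 0.0, 0.0]
force: [0.2, 0.1, -1.6]
opening: 17.4
```

```bash
python3 - <<'E'
from h import *
p,y=state()
d=p[:2]-[583.5,-26.5];x=np.array([.9947,.1028]);print('tip trays x',d@x+67,'lat',d@[-x[1],x[0]])
E
```

```text
t 16.95 pos [601.2 -24.5 172.2] yaw 95.96 z [ 0.  0. -1.] F [ 0.2  0.1 -1.6] T [ 0.11 -0.36 -0.02] open 17.4 j [ 0.28  0.29 -0.24  0.   -1.04 -1.75]
tip trays x 84.85737965177341 lat 0.15343870574345497
```

Emit:
{"op": "move_arm", "data": {
  "delta_rot": [
    [0,0,0],
    [0,0,0],
    [0,0,0],
    [0,0,0],
    [0,0,0],
    [0,0,0],
    [0,0,0],
    [0,0,0]
  ],
  "delta_pos": [
    [0,-0.07,-0.005],
    [0,-0.14,-0.009],
    [0,-0.21,-0.014],
    [0,-0.28,-0.018],
    [0,-0.35,-0.022],
    [0,-0.42,-0.027],
    [0,-0.49,-0.031],
    [0,-0.56,-0.036]
  ],
  "claw": [0.1,0.1,0.1,0.1,0.1,0.1,0.1,0.1]
}}

```text
t: 17.75
tool_pos: [545.4, -30.3, 175.6]
ee_rot: [0.669, 0.743, -0.0, 0.0]
force: [0.5, -0.1, -1.2]
opening: 17.7
```

Emit:
{"op": "move_arm", "data": {
  "delta_rot": [
    [0,0,0],
    [0,0,0],
    [0,0,0],
    [0,0,0],
    [0,0,0],
    [0,0,0]
  ],
  "delta_pos": [
    [0,-0.07,-0.004],
    [0,-0.14,-0.009],
    [0,-0.21,-0.013],
    [0,-0.28,-0.018],
    [0,-0.35,-0.022],
    [0,-0.39,-0.025]
  ],
  "claw": [0.1,0.1,0.1,0.1,0.1,0.1]
}}

```text
t: 18.35
tool_pos: [506.5, -34.4, 178.1]
ee_rot: [0.669, 0.743, 0.0, -0.0]
force: [0.8, -0.6, -1.3]
opening: 17.7
```

```bash
python3 - <<'E'
from h import *
p,y=state()
d=p[:2]-[583.5,-26.5];x=np.array([.9947,.1028]);print('tip trays x',d@x+67,'lat',d@[-x[1],x[0]])
s=save('scene','s6');print(proj('scene',[*(np.array([583.5,-26.5])+x*-5),24]))
cv2.imwrite('pics/s6c.png',cv2.resize(s[215:280,320:400,::-1],None,fx=7,fy=7,interpolation=2))
E
```

```text
t 18.35 pos [506.5 -34.4 178.1] yaw 95.95 z [-0.  0. -1.] F [ 0.8 -0.6 -1.3] T [ 0.01 -0.23  0.02] open 17.7 j [ 0.32  0.13 -0.43 -0.   -1.01 -1.79]
tip trays x -10.453704708863896 lat 0.023916271780191067
[368.591535   252.96736193]
```

Emit:
{"op": "move_arm", "data": {
  "delta_rot": [
    [0,0,0],
    [0,0,0],
    [0,0,0],
    [0,0,0],
    [0,0,0],
    [0,0,0],
    [0,0,0]
  ],
  "delta_pos": [
    [0,-0.07,-0.004],
    [0,-0.14,-0.009],
    [0,-0.21,-0.013],
    [0,-0.28,-0.018],
    [0,-0.34,-0.022],
    [0,-0.39,-0.025],
    [0,-0.39,-0.025]
  ],
  "claw": [0.1,0.1,0.1,0.1,0.1,0.1,0.1]
}}

```text
t: 19.1
tool_pos: [467.6, -38.5, 180.7]
ee_rot: [0.669, 0.743, -0.0, -0.0]
force: [1.0, -0.3, -0.9]
opening: 18.0
```

```bash
python3 - <<'E'
from h import *
p,y=state()
d=p[:2]-[583.5,-26.5];x=np.array([.9947,.1028]);print('tip trays x',d@x+67,'lat',d@[-x[1],x[0]])
s=save('scene','s7');np.save('s7.npy',s);print(proj('scene',[*(np.array([583.5,-26.5])+x*-44),25]))
cv2.imwrite('pics/s7c.png',cv2.resize(s[215:280,320:400,::-1],None,fx=7,fy=7,interpolation=2))
E
```

```text
t 19.1 pos [467.6 -38.5 180.7] yaw 95.95 z [-0.  0. -1.] F [ 1.  -0.3 -0.9] T [ 0.1  -0.18  0.06] open 18.0 j [ 0.34  0.06 -0.5  -0.   -1.01 -1.81]
tip trays x -49.4748696179536 lat -0.009878678414944275
[357.21606192 246.33987648]
```

View pics/s7c.png

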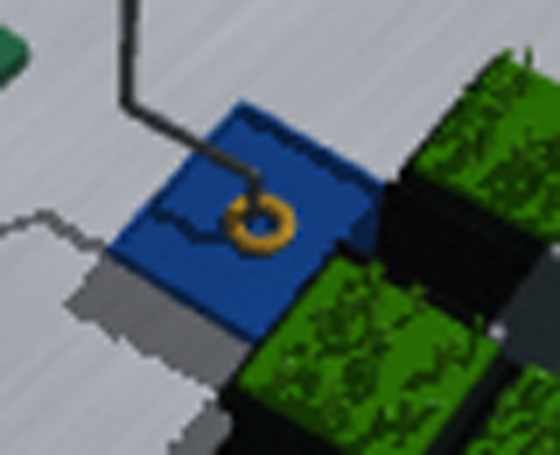

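The ring lies on the apron at (357.1,246.9), against the predicted middle (357.2,246.3). Lift out and return the rod.

Emit:
{"op": "move_arm", "data": {
  "delta_rot": [
    [0,0,0],
    [0,0,0],
    [0,0,0],
    [0,0,0],
    [0,0,0],
    [0,0,0],
    [0,0,0],
    [0,0,0]
  ],
  "delta_pos": [
    [0,0.03,0],
    [0,0.04,-0.02],
    [0,0.04,-0.05],
    [0,0.04,-0.1],
    [0,0.04,-0.3],
    [0,0.04,-0.6],
    [0,0.04,-0.85],
    [0,0.04,-0.85]
  ],
  "claw": [0.1,0.1,0.1,0.1,0.1,0.1,0.1,0.1]
}}

```text
t: 19.95
tool_pos: [474.4, -37.8, 269.6]
ee_rot: [0.669, 0.743, 0.002, 0.002]
force: [0.5, 0.5, -2.8]
opening: 17.7
```

```bash
python3 - <<'E'
from h import *
p,y=state()
s=env.get_image('scene').astype(int)[215:280,320:400]
m=(s[:,:,0]>s[:,:,2]+40)&(s[:,:,0]>100)
v,u=np.nonzero(m);print('brass',m.sum(),u.mean()+320,v.mean()+215, ray('scene',(u.mean()+320,v.mean()+215),23.5).round(1))
plan([472.1,-38,265.6],95.9,[516.6,-273.1,272],102.5,3)
E
```

```text
t 19.95 pos [474.4 -37.8 269.6] yaw 95.98 z [ 0.006  0.001 -1.   ] F [ 0.5  0.5 -2.8] T [ 0.02 -0.23 -0.01] open 17.7 j [ 0.34 -0.   -0.36  0.   -1.21 -1.8 ]
brass 38 356.9473684210526 246.21052631578948 [538.2 -30.2  23.5]
pos [-0.795, 0.067, -0.021] rotz -0.049 rows 1.6 -> [ 486.9 -116.4  267.7] 98.1
pos [-0.797, 0.036, -0.021] rotz -0.049 rows 1.6 -> [ 501.7 -194.8  269.8] 100.3
pos [-0.797, 0.006, -0.022] rotz -0.049 rows 1.6 -> [ 516.6 -273.1  272. ] 102.5
```

Emit:
{"op": "move_arm", "data": {
  "delta_rot": [
    [0,0,-0.049],
    [0,0,-0.049],
    [0,0,-0.049]
  ],
  "delta_pos": [
    [-0.4,0.067,-0.021],
    [-0.795,0.067,-0.021],
    [-0.795,0.067,-0.021]
  ],
  "claw": [0.1,0.1,0.1]
}}

```text
t: 20.3
tool_pos: [486.9, -119.3, 266.4]
ee_rot: [0.656, 0.755, -0.001, -0.001]
force: [-0.5, 0.2, -2.1]
opening: 17.8
```

Emit:
{"op": "move_arm", "data": {
  "delta_rot": [
    [0,0,-0.049],
    [0,0,-0.049],
    [0,0,-0.049]
  ],
  "delta_pos": [
    [-0.4,0.036,-0.021],
    [-0.797,0.036,-0.021],
    [-0.797,0.036,-0.021]
  ],
  "claw": [0.1,0.1,0.1]
}}

```text
t: 20.6
tool_pos: [501.9, -197.7, 268.3]
ee_rot: [0.642, 0.767, -0.001, -0.001]
force: [-0.7, 0.1, -2.3]
opening: 18.0
```

Emit:
{"op": "move_arm", "data": {
  "delta_rot": [
    [0,0,-0.049],
    [0,0,-0.049],
    [0,0,-0.049],
    [0,0,-0.049],
    [0,0,-0.049],
    [0,0,-0.049],
    [0,0,-0.049]
  ],
  "delta_pos": [
    [-0.4,0.006,-0.022],
    [-0.797,0.006,-0.022],
    [-0.797,0.006,-0.022],
    [-0.797,0.006,-0.022],
    [-0.797,0.006,-0.022],
    [-0.797,0.006,-0.022],
    [-0.797,0.006,-0.022]
  ],
  "claw": [0.1,0.1,0.1,0.1,0.1,0.1,0.1]
}}

```text
t: 21.3
tool_pos: [517.1, -272.1, 272.2]
ee_rot: [0.625, 0.781, 0.0, 0.0]
force: [0.5, 0.7, -1.2]
opening: 17.5
```

```bash
python3 - <<'E'
from h import *
p,y=state()
plan(p,y,[518.0,-273.1,191.8],102.56,1)
plan([518.0,-273.1,191.8],102.56,[458.5,-286.1,191.8],102.56,1)
E
```

```text
t 21.3 pos [ 517.1 -272.1  272.2] yaw 102.64 z [ 0.  0. -1.] F [ 0.5  0.7 -1.2] T [-0.   -0.17 -0.  ] open 17.5 j [-0.15  0.19 -0.14 -0.   -1.25 -1.2 ]
pos [-0.012, 0.007, 0.804] rotz 0.002 rows 1.6 -> [ 518.1 -273.1  191.8] 102.5
pos [0.003, -0.609, 0.0] rotz -0.0 rows 1.2 -> [ 458.5 -286.1  191.8] 102.6
```

Emit:
{"op": "move_arm", "data": {
  "delta_rot": [
    [0,0,0],
    [0,0,0],
    [0,0,0],
    [0,0,0],
    [0,0,0],
    [0,0,0],
    [0,0,0]
  ],
  "delta_pos": [
    [-0.006,0,0.25],
    [-0.006,0,0.5],
    [-0.006,0,0.7],
    [-0.006,0,0.79],
    [-0.006,0,0.79],
    [-0.006,0,0.79],
    [-0.006,0,0.79]
  ],
  "claw": [0.1,0.1,0.1,0.1,0.1,0.1,0.1]
}}

```text
t: 22.0
tool_pos: [518.0, -273.7, 194.3]
ee_rot: [0.625, 0.78, 0.0, 0.001]
force: [0.0, 0.4, -1.2]
opening: 18.0
```

```bash
python3 - <<'E'
from h import *
p,y=state()
plan(p,y,[458.5,-286.0,p[2]],102.57,1)
E
```

```text
t 22.0 pos [ 518.  -273.7  194.3] yaw 102.59 z [ 0.002 -0.001 -1.   ] F [ 0.   0.4 -1.2] T [ 0.06 -0.09 -0.  ] open 18.0 j [-0.15  0.24 -0.25  0.   -1.08 -1.2 ]
pos [0.01, -0.607, 0.0] rotz 0.0 rows 1.2 -> [ 458.5 -286.   194.3] 102.6
```

Emit:
{"op": "move_arm", "data": {
  "delta_rot": [
    [0,0,0],
    [0,0,0],
    [0,0,0],
    [0,0,0],
    [0,0,0],
    [0,0,0],
    [0,0,0],
    [0,0,0]
  ],
  "delta_pos": [
    [0.006,-0.1,0],
    [0.006,-0.2,0],
    [0.006,-0.3,0],
    [0.006,-0.4,0],
    [0.006,-0.5,0],
    [0.006,-0.6,0],
    [0.006,-0.605,0],
    [0.006,-0.605,0]
  ],
  "claw": [0.1,0.1,0.1,0.1,0.1,0.1,0.1,0.1]
}}

```text
t: 22.8
tool_pos: [458.0, -286.4, 193.2]
ee_rot: [0.626, 0.78, 0.0, 0.0]
force: [-0.2, 0.2, -0.9]
opening: 18.0
```

```bash
python3 - <<'E'
from h import *
state()
E
```

```text
t 22.8 pos [ 458.  -286.4  193.2] yaw 102.55 z [ 0.001 -0.    -1.   ] F [-0.2  0.2 -0.9] T [ 0.04 -0.11  0.03] open 18.0 j [-0.2   0.17 -0.35  0.   -1.05 -1.16]
```

Emit:
{"op": "move_arm", "data": {
  "delta_rot": [
    [0,0,0],
    [0,0,0],
    [0,0,0],
    [0,0,0],
    [0,0,0],
    [0,0,0]
  ],
  "delta_pos": [
    [0.003,0.003,0.02],
    [0.003,0.003,0.04],
    [0.003,0.003,0.06],
    [0.003,0.003,0.075],
    [0.003,0.003,0.083],
    [0.003,0.003,0.083]
  ],
  "claw": [0.1,0.1,0.1,0.1,0.1,0.1]
}}

```text
t: 23.4
tool_pos: [458.3, -285.8, 184.4]
ee_rot: [0.625, 0.78, -0.0, -0.0]
force: [-0.2, 0.4, -1.6]
opening: 17.9
```

```bash
python3 - <<'E'
from h import *
state()
E
```

```text
t 23.4 pos [ 458.3 -285.8  184.4] yaw 102.57 z [-0.  0. -1.] F [-0.2  0.4 -1.6] T [ 0.08 -0.16 -0.02] open 17.9 j [-0.19  0.18 -0.36 -0.   -1.04 -1.16]
```

Emit:
{"op": "move_arm", "data": {
  "delta_rot": [
    [0,0,0],
    [0,0,0],
    [0,0,0]
  ],
  "delta_pos": [
    [0,0,0.005],
    [0,0,0.008],
    [0,0,0.008]
  ],
  "claw": [0.1,0.1,0.1]
}}

```text
t: 23.7
tool_pos: [458.3, -285.8, 183.9]
ee_rot: [0.625, 0.78, 0.0, 0.0]
force: [-1.0, -0.3, -0.9]
opening: 18.1
```

Emit:
{"op": "move_arm", "data": {
  "delta_rot": [
    [0,0,0],
    [0,0,0],
    [0,0,0]
  ],
  "delta_pos": [
    [0,0,0.004],
    [0,0,0.004],
    [0,0,0.004]
  ],
  "claw": [0.1,0.1,0.1]
}}

```text
t: 24.0
tool_pos: [458.3, -285.8, 183.7]
ee_rot: [0.625, 0.78, 0.0, 0.0]
force: [-1.7, 1.0, 1.4]
opening: 17.8
```

Flange contact felt (+3 N). Release and retreat.

Emit:
{"op": "move_arm", "data": {
  "delta_rot": [
    [0,0,0],
    [0,0,0],
    [0,0,0],
    [0,0,0],
    [0,0,0],
    [0,0,0],
    [0,0,0],
    [0,0,0]
  ],
  "delta_pos": [
    [0,0,0],
    [0,0,0],
    [0,0,0],
    [0,0,0],
    [0,0,0],
    [0,0,0],
    [0,0,0],
    [0,0,0]
  ],
  "claw": [0.22,0.25,0.3,0.4,0.6,0.8,0.8,0.8]
}}

```text
t: 24.8
tool_pos: [458.3, -285.8, 183.5]
ee_rot: [0.625, 0.78, -0.0, 0.0]
force: [-0.5, 0.1, 0.0]
opening: 60.5
```

Emit:
{"op": "move_arm", "data": {
  "delta_rot": [
    [0,0,0],
    [0,0,0],
    [0,0,0],
    [0,0,0],
    [0,0,0]
  ],
  "delta_pos": [
    [0,0,-0.1],
    [0,0,-0.35],
    [0,0,-0.7],
    [0,0,-1],
    [0,0,-1]
  ],
  "claw": [0.8,0.8,0.8,0.8,0.8]
}}

```text
t: 25.3
tool_pos: [460.2, -286.9, 289.0]
ee_rot: [0.625, 0.78, 0.001, 0.004]
force: [0.4, 0.5, 0.4]
opening: 70.5
```

Emit:
{"op": "move_arm", "data": {
  "delta_rot": [
    [0,0,0],
    [0,0,0],
    [0,0,0],
    [0,0,0],
    [0,0,0],
    [0,0,0]
  ],
  "delta_pos": [
    [0,0,-0.4],
    [0,0,-0.8],
    [-0.4,0,-0.8],
    [-0.8,0,-0.8],
    [-0.8,0,-0.8],
    [-0.8,0,-0.8]
  ],
  "claw": [0.8,0.8,0.8,0.8,0.8,0.8]
}}

```text
t: 25.9
tool_pos: [475.4, -364.5, 362.7]
ee_rot: [0.626, 0.78, -0.0, -0.001]
force: [-0.4, 0.6, 0.5]
opening: 70.3
```

```bash
python3 - <<'E'
from h import *
state()
s=save('scene','s9');
s0=np.load('scene0.npy')
A=np.vstack([cv2.resize(x[205:310,230:450],None,fx=2.8,fy=2.8,interpolation=2) for x in (s0,s)])
cv2.imwrite('pics/s9c.png',A[:600,:,::-1])
z=s.astype(int)[215:280,320:400];m=(z[:,:,0]>z[:,:,2]+40)&(z[:,:,0]>100);v,u=np.nonzero(m);P=ray('scene',(u.mean()+320,v.mean()+215),23.5);d=P[:2]-[583.5,-26.5];print('ring trays',d@[.9947,.1028],d@[-.1028,.9947])
for im in(s0,s):
    z=im.astype(int)[215:305,235:300];m=(z[:,:,0]>150)&(z[:,:,2]<80);v,u=np.nonzero(m);print('orange',m.sum(),u.mean()+235,v.mean()+215)
E
```

```text
t 25.9 pos [ 475.4 -364.5  362.7] yaw 102.47 z [-0.001  0.001 -1.   ] F [-0.4  0.6  0.5] T [ 0.07 -0.12 -0.04] open 70.3 j [-0.33  0.18  0.06 -0.   -1.45 -1.02]
ring trays -45.460536572623894 0.9820769592560161
orange 76 268.4342105263158 246.48684210526315
orange 81 268.25925925925924 247.2469135802469
```

View pics/s9c.png

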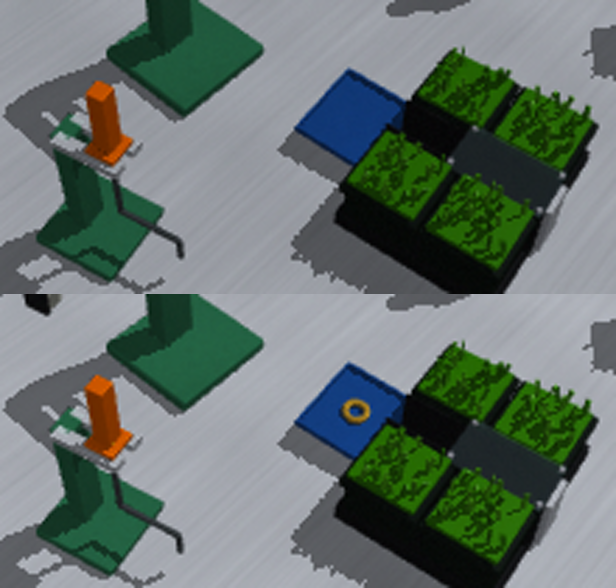

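The rod hangs as before and the ring lies flat mid-apron, so I'm handing in.

```bash
python3 -c "
from bench import env
print(env.job_done())"
```

```text
the job is handed in; nothing more can be done
None
```

The brass ring is lying flat on the middle of the blue apron, the rod is back on its stand, and the job was handed in at about 26 s of the 72 s allowed.

- **Ring:** I lowered the rod's tip into the ring's bore and drew it out of the gutter. The final scene image puts it at about trays x = -45, y = +1, against an intended -44, 0. The gripper never came near it.
- **Slope:** I felt the apron at two points and got about 3.6 degrees. That extrapolates to the flat floor at its stated height, if the rod sat about 0.7 mm off its nominal height in the grip. Contact readings stayed at about 7 N or less, and the tip ran 1 to 2 mm above the metal during the pull.
- **Rod:** I felt its flange meet the fork before letting go. In the before and after images, its orange grip matches to within a pixel, and the bent foot points the same way.
- **Not checked:** I did not measure the bottle and loose pots again afterwards. The arm's planned path kept well above them, and no unexpected force showed. No checks failed or disagreed.

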